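# Set up and hold the counter sign

## Task

The counter sign lies tipped back on its base, and a colleague wants to slip a new sheet in. First press the two brass bearing caps down until each snaps shut and stays shut, then flip the red-tipped kickstand on the back of the sign down past its centre until it snaps fully down, then bring the frame upright by its aluminium top rail and hold it there. Finish still holding the rail with the fingers, with the frame upright and steady (let go, and it tips back), and leave the bell, the card stand and the two chocolate cups where they are.

Things in the scene. Friction and masses are not known exactly. Their poses are not given: they have to be found in the camera images.
- sign_base: Heavy steel base plate of the sign, 6 mm thick, 310 mm along its y, from x = -100 to +55 mm; fixed to the counter; place and yaw (within 0.4 rad) vary. Origin: on the counter straight below the middle of the axle. z up, y along the axle (robot's left at yaw 0), x away from the robot.
- axle (a point): Middle of the frame's axle, a 10 mm rod along base y, 40 mm above the counter. Two oak bearing blocks, 44 mm in x and 30 mm in y, carry it at base y = +128 and -128 mm, outside the frame, which is 140 mm wide and 14 mm thick.
- cap_left (a joint): Brass cap on the block at base y = +128 mm: a flap 28 mm wide reaching 48 mm from its hinge toward the robot (base -x). 0 = open, as at the start (free end about 82 mm up), 0.85 = shut (flat, top face 51 mm above the counter). A spring snaps it to the nearer end from the middle (0.425); pressing it past takes about 3 N at the free end, 6 N at half length. Shut, it stays so.
- cap_left_hinge (a point): Middle of the left cap's hinge: base x = +23 mm, y = +128 mm, 46 mm above the counter; its axis is along base y. The right cap's hinge is its mirror image at y = -128 mm.
- cap_right (a joint): The like cap on the block at base y = -128 mm, same values and same hinge x and height.
- cap_left_press (a point): Point on the upper face of the left cap, on its centre line, 26 mm from the hinge; moves with the cap.
- cap_right_press (a point): The same point on the right cap.
- kickstand (a joint): Leg hinged (about base y) on the robot's side of the frame. 0 = stowed, as at the start: points up, 0.35 rad out from the frame. It swings out toward the robot and down to 2.34 = fully down: points down, 0.45 rad out from the frame. A spring snaps it to the nearer end from its centre (1.17): carry it past with about 1 N at the tip, and it snaps down and stays.
- kick_hub (a point): Middle of the kickstand's hinge pin, on the frame, 20 mm to the robot's side of the frame's middle plane and 80 mm up the frame from the axle.
- kick_grip (a point): Point in the middle of the red end block of the kickstand (12 mm deep, 14 mm wide along base y, 34 mm long), 101 mm from the hinge pin; the block ends 15 mm beyond it. The frame's surface is at least 25 mm behind it while stowed.
- frame (a joint): Turn of the frame on its axle. 0 = tipped back, away from the robot, against its stop, as at the start: 0.40 rad from upright. 0.40 = upright; end stop at 0.45 (just past upright, where the kickstand's foot reaches the base plate). Weight and a spring tip it back; about 2 N at the top rail holds it upright.
- rail_top (a point): Middle of the upper face of the frame's aluminium top rail, 200 mm from the axle. The rail is 14 mm thick (across the frame), 140 mm long along base y and 18 mm high, the wooden frame below it equally thick. Axes: z up along the frame, x square to the frame, away from the robot.
- bell: Service bell, chrome dome, 80 mm wide and 60 mm high, loose; a bystander in front of the sign to the left. Origin: centre of its underside.
- cup_a: Chocolate cup 37 mm wide, 28 mm high, loose; a bystander in front of the sign to the right. Origin: centre of its underside.
- cup_b: Chocolate cup 37 mm wide, 28 mm high, loose; a bystander behind the sign to the right. Origin: centre of its underside.
- price_stand: Small card in a slotted oak block, 24 x 85 x 57 mm, loose; a bystander behind the sign to the left. Origin: centre of its underside.

How it is judged:
On the way, in this order (a step that is already met when the one before it is completed fails the run):
1. both bearing caps are snapped shut (value of joint each of cap_left, cap_right above 0.79 rad), for 0.2 s.
2. the kickstand is snapped fully down (value of joint kickstand above 2.24 rad), for 0.2 s.
3. the frame is upright, held by the fingers at its top rail (value of joint frame between 0.33 and 0.46 rad and contact force between the fingers and frame_c0 above 0.6 N), for 0.2 s.
At the end, for the whole second after the job is handed in: Both caps shut (above 0.79 rad), the kickstand fully down (above 2.24 rad), the frame within about 4 degrees of upright (joint 0.33 to 0.46) and still (below 0.1 rad/s), with the fingers pressing on the top rail by more than 0.6 N (all of step 1 and all of step 3 and value of joint kickstand above 2.24 rad and velocity of joint frame between -0.1 and 0.1 rad/s); the arm keeps its last pose, push and grip.
It fails at once if a bystander (bell, card stand or chocolate cup) is shifted by more than 25 mm or tipped over (distance of any of bell, cup_a, cup_b, price_stand from where it was at the start of the episode above 0.025 m or angle between any of bell, cup_a, cup_b, price_stand's own z axis and vertical above 0.5 rad).
It also fails if it takes over 64 s, if anything falls off the work surface, if the arm or the gripper's body presses on something with over 40 N, if the wrist force passes 120 N, or if a joint passes its speed limit or range.

## Robot

A 6-joint arm with a two-finger parallel gripper is mounted at the origin on a cart in front of the work surface, level with it; the furniture and walls round the work are solid. World frame = base frame: x ahead of the robot, y to its left, z up, the work surface at z = 0. Lengths are in m, angles in rad, forces in N, time in s.
With the tool pointing down it reaches from about 0.3 to 0.775 m from the base axis. Payload 14.6 kg.
Tool frame: the origin (TCP) lies at the centre of the arm's flange, where the gripper is bolted on; the fingertips stand 199 mm ahead of it and the grasp point (between the pads) lies ctrl.tcp_to_grasp ahead of it (ctrl.tcp_to_grasp is the distance from the TCP to the grasp point, in m); z points along the fingers, y is the line along which they close (so a half turn about z gives the same grasp; the last joint's range is limited). The gripper opens to 94 mm and grips with 3 to 60 N. Pads are 16 mm wide; open, the fingers measure 119 mm over their backs; the gripper's body (75 mm by 177 mm) begins 78 mm behind the grasp point.
Start: joints at [-1.39, 0.3, 1.521, -0, 1.321, -0.067], TCP at [0.135, -0.533, 0.405] pointing down, gripper open.
Joint ranges: [-3.03, 3.03], [-0.79, 2.21], [0.23, 2.52], [-1.04, 4.18], [0, 3.07], [-2.55, 2.55]. Speed limits (rad/s): [2.22, 2.22, 2.57, 3.14, 3.14, 3.14].

## Interface

Orientations are given as [roll, pitch, yaw] about the fixed x, y, z axes, in that order (R = Rz(yaw) Ry(pitch) Rx(roll)).
In Python, from station import ctrl gives the robot as it stands. The module is installed in compiled form; this text tells all that it offers.
- The arm moves only by the shell command python3 -m jog 'ROWS' [OPENING] [FORCE]. ROWS is JSON, a list of rows, each a list of 6 numbers: the shift along the tool's x, y, z in cm, then the turn, a rotation vector about the tool's x, y, z in rad. In form: [[tx, ty, tz, ax, ay, az], ...]. A call has 1 to 8 rows; each row is the pose to reach, as a shift and turn from the pose commanded when the call began, along the tool's axes at that moment; what a row does not reach only later rows make up. A row lasts 1/10 s, in which the tool goes at most 50 mm and 8.59 degrees, less where a joint would pass 70% of its speed; a pose out of reach is approached as far as the arm can. A call with a gripper value outside its range is refused whole. OPENING is the opening in per cent of the stroke, from 0 (shut) to 100 (fully open), set as the call begins (- or left out, the last holds). The fingers move at their own pace and stop on an object; FORCE is the grip in N (left out, the last holds). Time passes only in rows, so rows that repeat a pose let the fingers close. It gives the time, the measured TCP pose, the force, the opening and the grip force at its end, in the units of the state.
- ctrl.get_obs(): the state, without advancing time (a new reading comes with each control period).
- ctrl.camera(name): name is "scene" or "top" or "wrist"; returns a dict with "img" (480x640x3 uint8, blue, green, red), "intrinsics" (3x3 intrinsics, pixels), "R" (3x3) and "t" (3): a world point X has camera coordinates R X + t. Camera axes: x right, y down, z forward; pixel columns grow to the right and rows downward; lengths in m; the calibration is good to about 2 mm. A picture is of the moment at which its call begins. There is no depth.
- ctrl.hand_in(): hands the job in; it is judged then, once.
The state is a dict: "time_s": time; "qpos": joint angles; "joint_vel": joint speeds; "tau": joint torques, N m; "ee_pos": TCP position; "eef_rot": TCP orientation; "force": force on the tool from outside, world axes, zero at the start; "moment": the same for the moment, N m; "grip_width": finger opening in m; "grip_force": force on a finger pad.
Only numpy, scipy, OpenCV 4.12 (cv2) and the standard library are available. Lean on these libraries where they do the work, as an engineer would, in place of code of your own. Each camera call takes 0.05 s, during which the arm holds its last target. There are 200 camera calls.

## Working session

There is one attempt and no reset: what is moved stays moved. The work goes in short steps, Python scripts to look and compute and a shell command to move; the robot and the scene stay as the last step left them, time stands still between calls to the robot, and variables do not carry over. Pictures are saved under pics/ and viewed, at most 11 in all, crops included, and the job is handed in when it is done.

```bash
mkdir -p pics; python3 - <<'E'
from station import ctrl
import cv2,numpy as np
o=ctrl.get_obs()
print(o['ee_pos'],o['eef_rot'],o['grip_width'],ctrl.tcp_to_grasp,o['time_s'])
for n in ['scene','top']:
    c=ctrl.camera(n); cv2.imwrite(f'pics/{n}0.png',c['img'])
    np.savez(f'{n}0.npz',**c)
    print(n,-c['R'].T@c['t'],c['R'][2],c['intrinsics'][0,0])
E
```

```text
[ 0.13489141 -0.53317983  0.4040737 ] [-3.14043329e+00 -9.33575711e-05  2.47799478e-01] 0.0942531924014576 0.1804 0.0
scene [ 0.2503469  -0.49517443  0.76185257] [ 0.36605869  0.60654137 -0.70576809] 447.6278537633256
top [0.37938898 0.0359548  1.13785306] [ 0.16169763 -0.00593507 -0.9868225 ] 559.9793878919272
```

View pics/scene0.png

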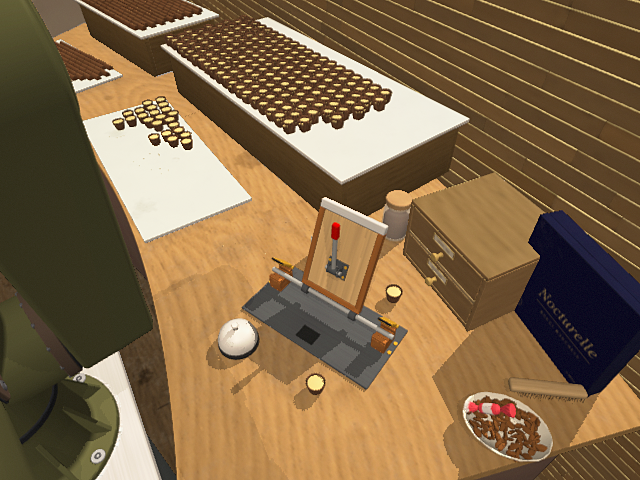

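View pics/top0.png

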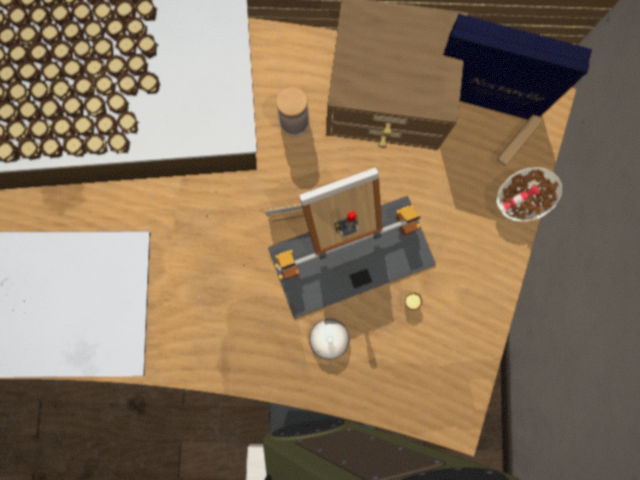

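The scene view shows the sign with the red tip at (336,230) and white rail from (325,202) to (384,232). The top view shows the plate corners near (270,247), (412,198), (436,265), (295,315), the red tip at (352,216), the rail from (303,193) to (378,175), the bell at (329,339) and cup_a at (413,301).

```bash
cat > h.py <<'E'
import numpy as np,cv2
def load(n): return dict(np.load(n))
def P(c,X): x=c['R']@np.asarray(X,float)+c['t']; k=c['intrinsics']@x; return k[:2]/k[2]
def ray(c,p):
    d=c['R'].T@np.linalg.solve(c['intrinsics'],[p[0],p[1],1.]); return -c['R'].T@c['t'],d/np.linalg.norm(d)
def onz(c,p,z): o,d=ray(c,p); return o+d*(z-o[2])/d[2]
def tri(c1,p1,c2,p2):
    A=[];b=[]
    for c,p in((c1,p1),(c2,p2)):
        o,d=ray(c,p); M=np.eye(3)-np.outer(d,d); A.append(M);b.append(M@o)
    X=np.linalg.lstsq(np.vstack(A),np.hstack(b),rcond=None)[0]
    return X, [np.round(P(c,X)-p,1) for c,p in((c1,p1),(c2,p2))]
def B2W(b,p): c,s=np.cos(b[2]),np.sin(b[2]); return np.array([b[0]+c*p[0]-s*p[1],b[1]+s*p[0]+c*p[1],p[2]])
E
python3 - <<'E'
from h import *
t=load('top0.npz');s=load('scene0.npz')
def blobs(c,f,mn,roi):
    hsv=cv2.cvtColor(c['img'],cv2.COLOR_BGR2HSV).astype(int); m=f(hsv).astype(np.uint8)
    z=np.zeros_like(m);z[roi[1]:roi[3],roi[0]:roi[2]]=1;m*=z
    n,l,st,ce=cv2.connectedComponentsWithStats(m)
    return [(np.round(ce[i],1),st[i].tolist()) for i in range(1,n) if st[i,4]>mn],m
red=lambda h:((h[...,0]<6)|(h[...,0]>174))&(h[...,1]>190)&(h[...,2]>120)
R1,_=blobs(t,red,15,(250,150,450,320));R2,_=blobs(s,red,15,(240,180,420,390));print(R1,R2)
print('red',tri(t,R1[0][0],s,R2[0][0]))
gray=lambda h:(h[...,1]<60)&(h[...,2]<125)
for n,c,roi in(('t',t,(260,190,445,322)),('s',s,(235,255,415,395))):
    b,m=blobs(c,gray,50,roi);print(n,b)
    k=cv2.morphologyEx(m,cv2.MORPH_CLOSE,np.ones((9,9)))
    ct=max(cv2.findContours(k,0,1)[0],key=cv2.contourArea)
    q=cv2.approxPolyDP(cv2.convexHull(ct),4,True)[:,0];print(q.tolist());print([np.round(onz(c,p,.006)[:2],4).tolist() for p in q])
white=lambda h:(h[...,1]<45)&(h[...,2]>165)
for n,c,roi in(('t',t,(295,160,385,210)),('s',s,(315,195,392,240))):
    b,m=blobs(c,white,50,roi);print(n,b);ct=max(cv2.findContours(m,0,1)[0],key=cv2.contourArea);print(cv2.boxPoints(cv2.minAreaRect(ct)).tolist())
a=t['img'][150:330,250:450];b=s['img'][190:390,235:415]
cv2.imwrite('pics/c0.png',np.hstack([cv2.resize(a,(400,360)),cv2.resize(b,(324,360))]))
cv2.imwrite('pics/c0.png',np.hstack([cv2.resize(a,(400,360),interpolation=2),cv2.resize(b,(324,360),interpolation=2)]))
E
```

```text
[(array([351.4, 214.8]), [348, 211, 8, 8, 51])] [(array([335.1, 230.5]), [331, 222, 9, 18, 119])]
red (array([ 0.56599886, -0.02089965,  0.22091856]), [array([-0.6,  1.5]), array([ 1.5, -0.4])])
t [(array([392.1, 210.7]), [381, 197, 29, 31, 428]), (array([346.6, 226.9]), [336, 219, 21, 16, 204]), (array([355.9, 269.1]), [281, 226, 154, 92, 6929]), (array([294.1, 246.9]), [269, 233, 47, 30, 655])]
[[407, 197], [434, 263], [295, 317], [269, 247]]
[[0.6541, -0.1502], [0.5179, -0.2057], [0.4011, 0.0735], [0.5409, 0.1314]]
s [(array([336. , 266.9]), [326, 255, 22, 23, 273]), (array([297.4, 273.7]), [292, 267, 11, 14, 102]), (array([321.9, 329.9]), [242, 281, 165, 108, 7176]), (array([370.4, 315.7]), [359, 306, 24, 21, 221]), (array([249.3, 345.3]), [235, 322, 24, 37, 149])]
[[242, 307], [267, 283], [295, 267], [406, 332], [365, 388], [235, 358]]
[[0.3977, 0.0759], [0.4711, 0.1067], [0.5459, 0.1153], [0.6493, -0.1519], [0.5116, -0.2059], [0.337, -0.0269]]
t [(array([338.1, 184.4]), [300, 168, 78, 34, 579])]
[[298.4864196777344, 194.85415649414062], [375.4506530761719, 166.75613403320312], [377.9664611816406, 173.64718627929688], [301.0022277832031, 201.74520874023438]]
s [(array([354. , 215.4]), [321, 198, 67, 37, 685])]
[[319.7549133300781, 204.78292846679688], [324.1665344238281, 195.38430786132812], [387.8163757324219, 225.2607421875], [383.4047546386719, 234.65936279296875]]
```

View pics/c0.png

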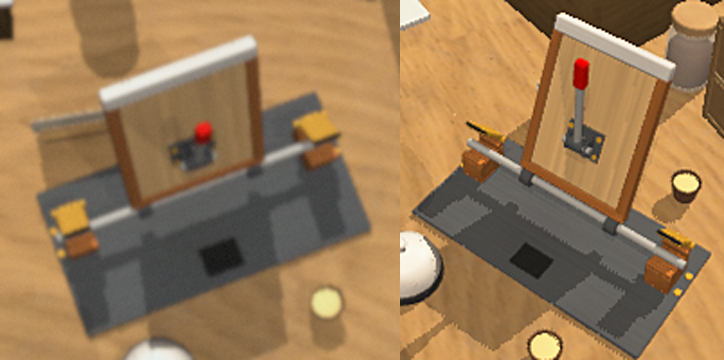

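```bash
cat >> h.py <<'E'
b=(.5477,-.0296,.383)
def goal(gb,yaw,depth):  # grasp/tip point in base coords, tool down
    return B2W(b,gb)+[0,0,depth]
E
python3 - <<'E'
from h import *
t=load('top0.npz');s=load('scene0.npz')
u=np.array([np.sin(.4),0,np.cos(.4)]);n=np.array([np.cos(.4),0,-np.sin(.4)]);a=np.array([0,0,.04])
for k,p in {'railL':a+.2*u+[0,.07,0]-.007*n,'railR':a+.2*u-[0,.07,0]-.007*n,'capLtip':[-.009,.128,.082],'capRtip':[-.009,-.128,.082],'axL':[0,.07,.04],'red':[.0177,0,.2224]}.items():
    print(k,P(t,B2W(b,p)).round(1),P(s,B2W(b,p)).round(1),B2W(b,p).round(3))
for k,p,in {'L':[-.003,.128,.12],'R':[-.003,-.128,.12]}.items(): print(k,goal(p,0,.199))
o=np.array([0.1349,-.5332]); 
E
```

```text
railL [301.5 201.3] [322.5 197.6] [0.588 0.062 0.227]
railR [379.7 173.2] [387.1 227.8] [ 0.64  -0.068  0.227]
capLtip [288.9 267.8] [277.  261.9] [0.492 0.086 0.082]
capRtip [414.2 221.8] [384.3 323.6] [ 0.587 -0.152  0.082]
axL [315.9 255.7] [302.6 285.2] [0.522 0.035 0.04 ]
red [352.  217.3] [336.4 230.5] [ 0.564 -0.023  0.222]
L [0.49708314 0.08800499 0.319     ]
R [ 0.59275157 -0.14944722  0.319     ]
```

```bash
cat >> h.py <<'E'
from scipy.spatial.transform import Rotation as Ro
def row(pos,R):  # shift cm + rotvec in current tool axes
    from station import ctrl
    o=ctrl.get_obs(); C=Ro.from_euler('xyz',o['eef_rot'])
    return np.r_[C.inv().apply(np.asarray(pos)-o['ee_pos'])*100,(C.inv()*R).as_rotvec()].round(3).tolist()
def down(yaw,tilt=0): # tilt about base y (world axis), + = tool z leaning toward robot (frame tip-back)
    return Ro.from_rotvec(tilt*np.array([-np.sin(b[2]),np.cos(b[2]),0]))*Ro.from_euler('xyz',[np.pi,0,yaw])
YC=b[2]+np.pi/2
E
python3 -m jog '[[6,-3,0,0,0,-0.15],[11,-5,0,0,0,-0.3],[15,-7.5,0,0,0,-0.45],[19,-9.5,0,0,0,-0.6],[23,-11.5,0,0,0,-0.75],[27,-13,0,0,0,-0.85],[27,-13,0,0,0,-0.85]]' 0 20
python3 -c "
from h import *
print(row(goal([-.003,-.128,.12],0,.199),down(YC)))"
```

```text
time_s: 0.8
ee_pos: [0.368, -0.3378, 0.4045]
eef_rot: [3.142, -0.001, 1.107]
force: [-0.5, -0.1, 0.3]
grip_width: 0.0414
grip_force: 0.0
[26.894, 11.663, 8.571, 0.0, -0.001, -0.847]
```

```bash
python3 -m jog '[[4,2,0,0,0,-0.15],[8,3.5,1,0,0,-0.3],[12,5,2,0,0,-0.45],[16,7,4,0,0,-0.6],[20,8.5,6,0,0,-0.75],[24,10.5,7.5,0,0,-0.847],[26.9,11.7,8.5,0,0,-0.847],[26.9,11.7,8.5,0,0,-0.847]]' 0
python3 - <<'E'
from h import *
from station import ctrl
print(row(goal([-.003,-.128,.12],0,.199),down(YC)))
c=ctrl.camera('scene');cv2.imwrite('pics/s1.png',c['img'])
c=ctrl.camera('wrist');cv2.imwrite('pics/w1.png',c['img'])
E
```

```text
time_s: 1.6
ee_pos: [0.593, -0.1528, 0.3172]
eef_rot: [-3.139, -0.002, 1.947]
force: [0.1, -1.0, 0.2]
grip_width: 0.0003
grip_force: 0.0
[0.321, 0.103, -0.179, -0.002, -0.002, -0.007]
```

View pics/w1.png

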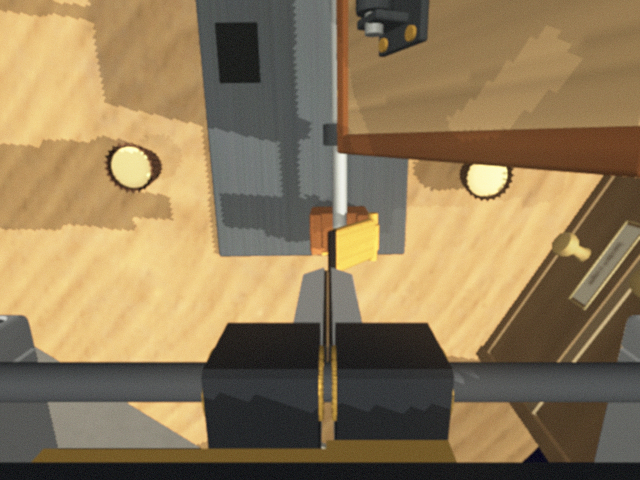

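```bash
python3 - <<'E'
from h import *
from station import ctrl
c=ctrl.camera('wrist')
h=cv2.cvtColor(c['img'],cv2.COLOR_BGR2HSV)
m=cv2.inRange(h,(18,120,120),(32,255,255)); m[:200]=0;m[280:]=0;m[:,:300]=0;m[:,400:]=0
ct=max(cv2.findContours(m,0,1)[0],key=cv2.contourArea);print(cv2.approxPolyDP(ct,2,True)[:,0].tolist())
W2B=lambda w:(Ro.from_euler('z',-b[2]).apply(w-np.array([b[0],b[1],0]))*1000).round(1)
for p in [(331,233),(329,270)]: print(p,W2B(onz(c,p,.082)))
for p in [(378,214),(379,258)]: print(p,W2B(onz(c,p,.051)))
cen,d=ray(c,(320,240));print(W2B(cen))
for p in [(217,254),(205,100),(405,254)]: print('plate',W2B(onz(c,p,.006)))
from station import ctrl
o=ctrl.get_obs();R=Ro.from_euler('xyz',o['eef_rot']).as_matrix();tip=o['ee_pos']+.199*R[:,2];print('tip',W2B(tip),P(c,tip))
E
```

```text
[[377, 211], [369, 212], [369, 217], [337, 227], [338, 269], [342, 270], [371, 259], [374, 261], [373, 264], [366, 265], [369, 271], [365, 274], [368, 275], [372, 271], [368, 266], [374, 263], [377, 266], [376, 262], [382, 261], [380, 258], [386, 254], [380, 255], [377, 252]]
(331, 233) [  -3.4 -114.7   82. ]
(329, 270) [  -4.8 -138.6   82. ]
(378, 214) [  29.3 -109.6   51. ]
(379, 258) [  30.8 -141.4   51. ]
[ -5.1 -57.8 299.8]
plate [ -98.  -151.8    6. ]
plate [-96.6 -30.6   6. ]
plate [  58.9 -153.3    6. ]
tip [  -7.  -133.   120.6] [324.96104044 285.76640612]
```

```bash
sed -i 's/^b=.*/b=(.5497,-.0270,.383)/' h.py
python3 -m jog '[[0.7,0.9,0,0,0,0],[0.7,0.9,2.5,0,0,0],[0.7,0.9,4.5,0,0,0],[0.7,0.9,5.5,0,0,0],[0.7,0.9,6.3,0,0,0],[0.7,0.9,6.7,0,0,0],[0.7,0.9,6.8,0,0,0]]' 0
python3 -m jog '[[0,0,-4,0,0,0],[0,0,-8,0,0,0],[0,0,-12,0,0,0],[0,0,-15,0,0,0],[0,0,-18,0,0,0],[0,0,-18,0,0,0]]'
python3 - <<'E'
from h import *
from station import ctrl
c=ctrl.camera('wrist');cv2.imwrite('pics/w2.png',c['img'])
c=ctrl.camera('scene');np.savez('s2.npz',**c);cv2.imwrite('pics/s2.png',cv2.resize(c['img'][190:390,235:415],(540,600)))
print(row(goal([-.001,.128,.255],0,.199),down(YC)),row(goal([-.001,.128,.12],0,.199),down(YC)))
E
```

```text
time_s: 2.45
ee_pos: [0.5973, -0.1451, 0.2518]
eef_rot: [3.141, 0.0, 1.945]
force: [0.1, 0.6, 0.0]
grip_width: 0.0003
grip_force: 0.0
time_s: 3.05
ee_pos: [0.597, -0.1449, 0.4371]
eef_rot: [3.135, 0.005, 1.945]
force: [-0.4, -1.0, 0.1]
grip_width: 0.0005
grip_force: 0.0
[25.504, -0.317, -2.195, 0.001, 0.001, -0.009] [25.517, -0.332, 11.305, 0.001, 0.001, -0.009]
```

View pics/s2.png

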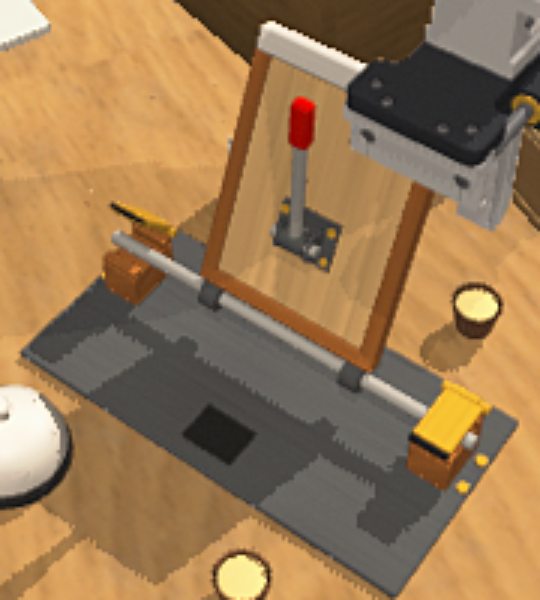

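Right cap is flat and shut in the picture (yellow top at about (450,420) of the crop), while the left one is still open. Next, the left cap.

```bash

python3 -m jog '[[0,-0.3,-3,0,0,0],[5,-0.3,-3,0,0,0],[10,-0.3,-3,0,0,0],[15,-0.3,-3,0,0,0],[20,-0.3,-3,0,0,0],[25,-0.3,-3,0,0,0],[25.5,-0.3,-3,0,0,0],[25.5,-0.3,1,0,0,0]]' 0
python3 -c "
from h import *
print(row(goal([-.001,.128,.12],0,.199),down(YC)))"
```

```text
time_s: 3.95
ee_pos: [0.5011, 0.0927, 0.4244]
eef_rot: [3.135, 0.002, 1.947]
force: [1.0, 0.5, -0.7]
grip_width: 0.0006
grip_force: 0.0
[-0.097, -0.133, 10.542, 0.007, 0.002, -0.006]
```

```bash

python3 -m jog '[[0,-0.1,5,0,0,0],[0,-0.1,10,0,0,0],[0,-0.1,13,0,0,0],[0,-0.1,15,0,0,0],[0,-0.1,16.2,0,0,0],[0,-0.1,17,0,0,0],[0,-0.1,17.3,0,0,0]]' 0
python3 -m jog '[[0,0,-4,0,0,0],[0,0,-8,0,0,0],[0,0,-12,0,0,0],[0,0,-16,0,0,0],[0,0,-20,0,0,0],[0,0,-22,0,0,0],[0,0,-22,0,0,0]]'
python3 - <<'E'
from h import *
from station import ctrl
c=ctrl.camera('scene');np.savez('s3.npz',**c);cv2.imwrite('pics/s3.png',cv2.resize(c['img'][190:390,235:415],(540,600)))
t=load('top0.npz');s=c
u=np.array([np.sin(.4),0,np.cos(.4)]);n=np.array([np.cos(.4),0,-np.sin(.4)]);hub=np.array([0,0,.04])+.08*u-.02*n
g=hub+.101*np.array([np.sin(.05),0,np.cos(.05)]);print('grip',g,B2W(b,g),P(t,B2W(b,g)),P(s,B2W(b,g)))
g2=g+[0,0,.08];print(row(goal(g2,0,.1804),down(b[2])))
E
```

```text
time_s: 4.65
ee_pos: [0.5005, 0.0907, 0.2497]
eef_rot: [-3.141, 0.0, 1.945]
force: [-19.7, -4.0, 41.0]
grip_width: 0.0007
grip_force: 20.5
time_s: 5.35
ee_pos: [0.5001, 0.0908, 0.4721]
eef_rot: [3.136, 0.002, 1.945]
force: [-1.0, 0.4, 0.4]
grip_width: 0.0
grip_force: 0.0
grip [0.01778014 0.         0.22234702] [ 0.56619193 -0.02035548  0.22234702] [350.49084931 216.02533299] [336.54548661 229.25900628]
[-12.76, 2.086, -1.292, 0.003, -0.001, 1.562]
```

View pics/s3.png

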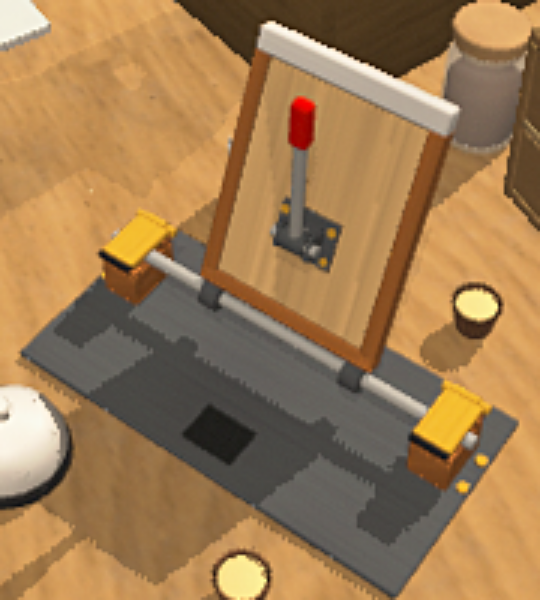

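Both caps now lie flat on their blocks (left one at about (138,240) of the crop). Next is the kickstand: turn 90° and hover over the red block.

```bash

python3 -m jog '[[0,0,-3,0,0,0.14],[-1,0,-5,0,0,0.28],[-3,0.5,-5,0,0,0.42],[-6,1,-5,0,0,0.56],[-8,1.2,-5,0,0,0.7],[-9,1.5,-5,0,0,0.84],[-10,1.8,-5,0,0,0.98],[-11,2,-5,0,0,1.12]]' 50 10
cat > k.py <<'E'
from h import *
import sys
u=np.array([np.sin(.4),0,np.cos(.4)]);n=np.array([np.cos(.4),0,-np.sin(.4)]);hub=np.array([0,0,.04])+.08*u-.02*n
def g(j): return hub+.101*np.array([np.sin(.05-j),0,np.cos(.05-j)])
E
python3 -c "
from k import *
print(row(goal(g(0)+[0,0,.08],0,.1804),down(b[2])))"
```

```text
time_s: 6.2
ee_pos: [0.5598, -0.0047, 0.5168]
eef_rot: [-3.14, 0.002, 0.819]
force: [1.0, -0.1, -0.0]
grip_width: 0.0472
grip_force: 0.0
[-0.698, 1.546, 3.405, -0.001, 0.002, 0.436]
```

```bash

python3 -m jog '[[-0.2,0.5,0,0,0,0.14],[-0.5,1,1,0,0,0.28],[-0.7,1.5,2,0,0,0.42],[-0.7,1.5,3.4,0,0,0.436],[-0.7,1.5,3.4,0,0,0.436]]' 50
python3 - <<'E'
from k import *
from station import ctrl
print(row(goal(g(0)+[0,0,.08],0,.1804),down(b[2])))
c=ctrl.camera('wrist');h=cv2.cvtColor(c['img'],cv2.COLOR_BGR2HSV)
m=cv2.inRange(h,(0,190,100),(6,255,255))|cv2.inRange(h,(174,190,100),(180,255,255))
k,l,st,ce=cv2.connectedComponentsWithStats(m)
for i in range(1,k):
  if st[i,4]>80: print(ce[i],st[i])
print(P(c,B2W(b,g(0)+[0,0,.015])))
cv2.imwrite('pics/w4.png',c['img'])
E
```

```text
time_s: 6.7
ee_pos: [0.5657, -0.0197, 0.4814]
eef_rot: [-3.139, 0.004, 0.388]
force: [0.6, -0.3, 0.2]
grip_width: 0.0472
grip_force: 0.0
[0.024, 0.08, -0.131, -0.002, 0.004, 0.005]
[328.28177966 249.88135593] [318 237  21  26 472]
[329.52945344 256.46988462]
```

View pics/w4.png

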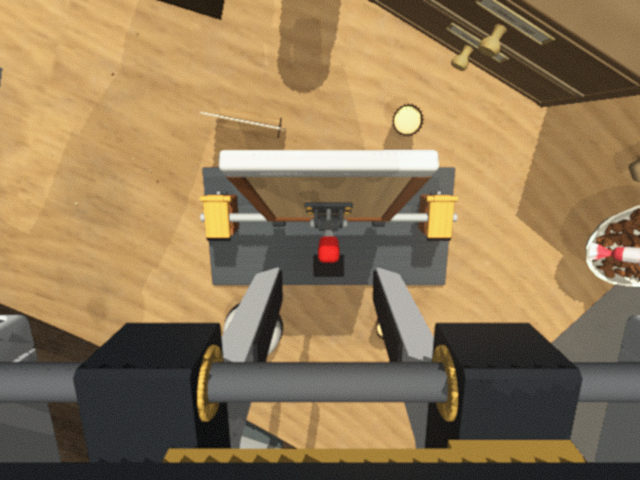

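The red block sits centred between the fingers at (328,250), close to the predicted (329,256). Lowering and gripping.

```bash

python3 -m jog '[[0,0.1,3,0,0,0],[0,0.1,5.5,0,0,0],[0,0.1,7,0,0,0],[0,0.1,7.9,0,0,0],[0,0.1,7.9,0,0,0]]' 50
python3 -m jog '[[0,0,0,0,0,0],[0,0,0,0,0,0],[0,0,0,0,0,0],[0,0,0,0,0,0]]' 0 8
python3 - <<'E'
from k import *
for j in (.2,.4,.6,.8,1.0,1.2,1.4,1.5): print(j,row(goal(g(j),0,.1804),down(b[2]))[:3])
E
```

```text
time_s: 7.25
ee_pos: [0.5659, -0.0203, 0.405]
eef_rot: [-3.141, 0.001, 0.389]
force: [-0.2, 0.4, 0.1]
grip_width: 0.047
grip_force: 0.0
time_s: 7.65
ee_pos: [0.5658, -0.0204, 0.4061]
eef_rot: [3.141, -0.001, 0.389]
force: [0.1, 0.6, 0.0]
grip_width: 0.0183
grip_force: 0.0
0.2 [-1.981, -0.001, 0.434]
0.4 [-3.935, -0.013, 0.932]
0.6 [-5.752, -0.024, 1.808]
0.8 [-7.358, -0.034, 3.028]
1.0 [-8.69, -0.042, 4.542]
1.2 [-9.694, -0.048, 6.29]
1.4 [-10.331, -0.053, 8.204]
1.5 [-10.503, -0.054, 9.199]
```

```bash

python3 -m jog '[[0,0,0,0,0,0],[0,0,0,0,0,0],[0,0,0,0,0,0]]' 0 8
python3 -m jog '[[-2,0,0.2,0,0,0],[-3.9,0,0.8,0,0,0],[-5.8,0,1.6,0,0,0],[-7.4,0,2.8,0,0,0],[-8.7,0,4.4,0,0,0],[-9.7,0,6.2,0,0,0],[-10.3,0,8.2,0,0,0],[-10.5,0,9.2,0,0,0]]' 0 8
python3 - <<'E'
from k import *
from station import ctrl
print(row(goal(g(1.6),0,.1804),down(b[2])))
c=ctrl.camera('wrist')
s=ctrl.camera('scene');cv2.imwrite('pics/k5.png',np.hstack([cv2.resize(s['img'][150:390,220:420],(400,480)),cv2.resize(c['img'],(400,300))]+[] if 0 else [cv2.resize(s['img'][150:390,220:420],(400,480)),cv2.resize(c['img'][80:,100:500],(400,480))]))
E
```

```text
time_s: 7.95
ee_pos: [0.5658, -0.0201, 0.406]
eef_rot: [-3.141, -0.0, 0.389]
force: [-1.6, 5.5, 4.2]
grip_width: 0.0144
grip_force: 8.0
time_s: 8.75
ee_pos: [0.4678, -0.0603, 0.3122]
eef_rot: [-3.14, 0.002, 0.389]
force: [-5.9, 3.4, 1.7]
grip_width: 0.0138
grip_force: 8.0
[0.02, -0.03, 0.821, -0.001, 0.002, 0.006]
```

View pics/k5.png

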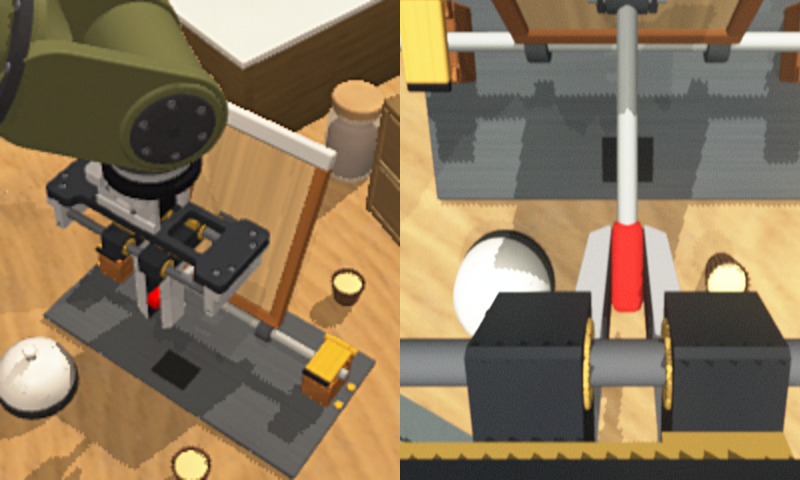

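The leg is held horizontal, past centre, with the red block between the fingers. Carry it a bit further, then release.

```bash

python3 -m jog '[[0.1,0,1,0,0,0],[0.2,0,2,0,0,0],[0.2,0,2,0,0,0]]' 0 8
python3 -m jog '[[0,0,0,0,0,0],[0,0,0,0,0,0],[0,0,0,0,0,0],[0,0,0,0,0,0],[0,0,0,0,0,0]]' 50
python3 -m jog '[[-0.5,0,-4,0,0,-0.14],[-0.5,0,-8,0,0,-0.28],[-0.5,0,-12,0,0,-0.42],[-0.5,0,-16,0,0,-0.56],[-0.5,0,-20,0,0,-0.7],[-0.5,0,-23,0,0,-0.84],[-0.5,0,-25,0,0,-0.98],[-0.5,0,-25,0,0,-1.12]]' 50
python3 - <<'E'
from k import *
from station import ctrl
s=ctrl.camera('scene');c=ctrl.camera('wrist');cv2.imwrite('pics/k6.png',np.hstack([cv2.resize(s['img'][150:390,220:420],(400,480)),cv2.resize(c['img'],(400,480))]))
a=np.array([0,0,.04])
# rail grip: grasp point 10 mm below the rail's top face; hover 60 mm further out along the frame
for e in (.06,): print(row(B2W(b,a+(.190+e+.1804)*u),down(YC,.4)), (down(YC,.4)).apply([0,0,1]))
E
```

```text
time_s: 9.15
ee_pos: [0.4705, -0.0593, 0.293]
eef_rot: [-3.14, 0.002, 0.389]
force: [-5.4, 3.7, -0.7]
grip_width: 0.0136
grip_force: 8.0
time_s: 9.65
ee_pos: [0.4706, -0.0595, 0.2939]
eef_rot: [3.141, -0.0, 0.389]
force: [-0.7, -0.3, 0.3]
grip_width: 0.0462
grip_force: 0.0
time_s: 10.45
ee_pos: [0.4655, -0.0613, 0.5466]
eef_rot: [3.137, 0.001, 1.515]
force: [-0.0, 0.7, -0.6]
grip_width: 0.0473
grip_force: 0.0
[11.11, 23.308, 10.778, 0.394, -0.088, -0.437] [-0.36120409 -0.1455275  -0.92106099]
```

View pics/k6.png

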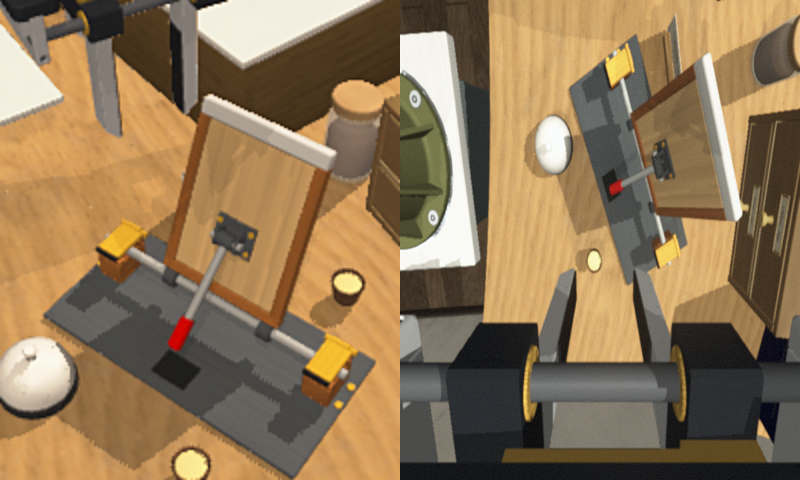

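The kickstand points down with the red tip near the dark pad at (181,333) and the caps are still shut. Now the rail.

```bash

python3 -m jog '[[2,4.2,0,0.08,-0.018,-0.09],[4,8.4,0,0.16,-0.036,-0.18],[6,12.6,0,0.24,-0.054,-0.27],[8,16.8,1,0.32,-0.07,-0.36],[10,20,3,0.394,-0.088,-0.437],[11.1,23.3,5,0.394,-0.088,-0.437],[11.1,23.3,8,0.394,-0.088,-0.437],[11.1,23.3,10,0.394,-0.088,-0.437]]' 50
python3 - <<'E'
from k import *
from station import ctrl
a=np.array([0,0,.04])
for e in (.06,0): print(row(B2W(b,a+(.190+e+.1804)*u),down(YC,.4)))
c=ctrl.camera('wrist');cv2.imwrite('pics/w7.png',c['img'])
p=[P(c,B2W(b,a+.2*u+[0,y,0]+x*n)).round(1) for y in(-.07,.07) for x in(-.007,.007)];print(p)
h=cv2.cvtColor(c['img'],cv2.COLOR_BGR2HSV);print([P(c,np.array(ctrl.get_obs()['ee_pos'])+Ro.from_euler('xyz',ctrl.get_obs()['eef_rot']).apply([0,y,.199])).round() for y in (-.0236,.0236)])
E
```

```text
time_s: 11.35
ee_pos: [0.7065, 0.0354, 0.4387]
eef_rot: [-2.737, -0.001, 1.948]
force: [-0.5, 0.8, -0.4]
grip_width: 0.047
grip_force: 0.0
[0.068, -0.021, 0.257, -0.005, -0.003, -0.005]
[0.051, 0.01, 6.257, -0.005, -0.003, -0.005]
[array([317.8, 363.3]), array([339. , 363.2]), array([314.8, 145.1]), array([339.7, 145. ])]
[array([282., 282.]), array([371., 282.])]
```

View pics/w7.png

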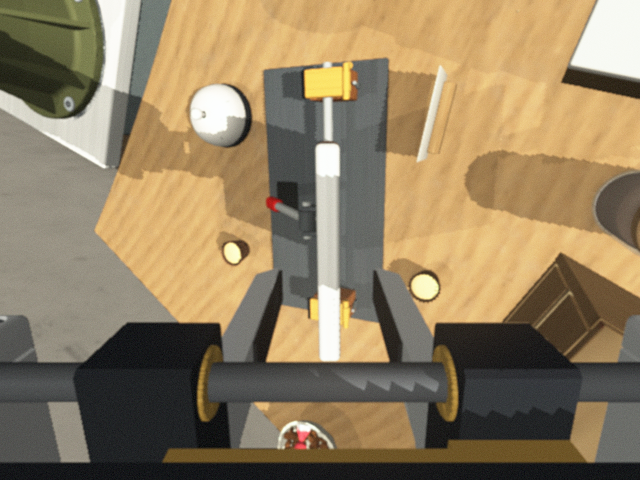

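The rail runs down the middle at column ~328, centred between the fingertips (282 and 371). Lower and grip.

```bash

python3 -m jog '[[0,0,2,0,0,0],[0,0,4,0,0,0],[0,0,5.5,0,0,0],[0,0,6.2,0,0,0],[0,0,6.2,0,0,0]]' 50
python3 -m jog '[[0,0,0,0,0,0],[0,0,0,0,0,0],[0,0,0,0,0,0],[0,0,0,0,0,0],[0,0,0,0,0,0],[0,0,0,0,0,0],[0,0,0,0,0,0]]' 0 15
python3 - <<'E'
from k import *
a=np.array([0,0,.04])
for q in (.05,.1,.15,.2,.25,.3,.35,.4):
    v=np.array([np.sin(.4-q),0,np.cos(.4-q)]); print(q,row(B2W(b,a+(.190+.1804)*v),down(YC,.4-q)))
E
```

```text
time_s: 11.9
ee_pos: [0.6828, 0.0259, 0.3864]
eef_rot: [-2.74, -0.0, 1.95]
force: [0.2, -0.0, 0.5]
grip_width: 0.0468
grip_force: 0.0
time_s: 12.6
ee_pos: [0.683, 0.0261, 0.3868]
eef_rot: [-2.742, -0.0, 1.952]
force: [2.9, 1.3, 1.0]
grip_width: 0.014
grip_force: 15.0
0.05 [0.048, -1.558, 0.537, -0.049, -0.001, -0.002]
0.1 [0.045, -3.405, 0.675, -0.099, -0.001, -0.002]
0.15 [0.041, -5.242, 0.905, -0.149, -0.001, -0.002]
0.2 [0.038, -7.066, 1.226, -0.199, -0.001, -0.002]
0.25 [0.034, -8.871, 1.639, -0.249, -0.001, -0.002]
0.3 [0.031, -10.654, 2.141, -0.299, -0.001, -0.002]
0.35 [0.027, -12.409, 2.731, -0.349, -0.001, -0.002]
0.4 [0.023, -14.132, 3.408, -0.399, -0.001, -0.002]
```

```bash

python3 -m jog '[[0,-1.87,0.05,-0.05,0,0],[0,-3.74,0.19,-0.1,0,0],[0,-5.6,0.42,-0.15,0,0],[0,-7.45,0.75,-0.2,0,0],[0,-9.28,1.17,-0.25,0,0],[0,-11.08,1.67,-0.3,0,0],[0,-12.86,2.27,-0.35,0,0],[0,-14.5,2.9,-0.395,0,0]]' 0 15
python3 -m jog '[[0,0,0,0,0,0],[0,0,0,0,0,0],[0,0,0,0,0,0],[0,0,0,0,0,0],[0,0,0,0,0,0]]' 0 15
python3 - <<'E'
from k import *
from station import ctrl
s=ctrl.camera('scene');t=ctrl.camera('top');cv2.imwrite('pics/f8.png',np.hstack([cv2.resize(s['img'][150:390,220:420],(400,480)),cv2.resize(t['img'][120:360,240:440],(400,480))]))
o=ctrl.get_obs();G=o['ee_pos']+.1804*Ro.from_euler('xyz',o['eef_rot']).apply([0,0,1])
x=Ro.from_euler('z',-b[2]).apply(G-np.array([b[0],b[1],.04]));print(x,'tilt from upright',np.arctan2(x[0],x[2]),np.hypot(x[0],x[2]),'tool z',Ro.from_euler('xyz',o['eef_rot']).apply([0,0,1]))
E
```

```text
time_s: 13.4
ee_pos: [0.5476, -0.0284, 0.4152]
eef_rot: [-3.136, -0.001, 1.951]
force: [5.7, -3.7, -12.7]
grip_width: 0.0139
grip_force: 15.0
time_s: 13.9
ee_pos: [0.5492, -0.0277, 0.4153]
eef_rot: [-3.133, -0.001, 1.952]
force: [4.5, -3.8, -12.2]
grip_width: 0.0141
grip_force: 15.0
[-0.0022426  -0.00032432  0.19492008] tilt from upright -0.011504698377401165 0.19493298112837673 tool z [-0.00838648 -0.00236562 -0.99996203]
```

View pics/f8.png

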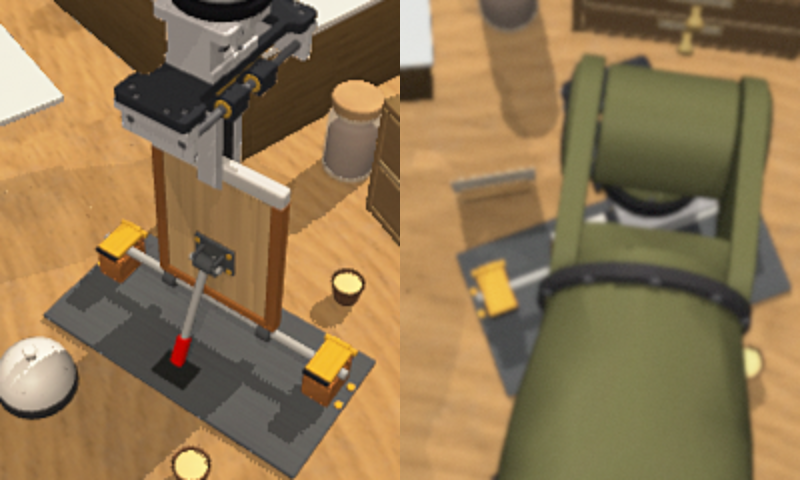

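The frame is upright (about 0.40), the rail is gripped at 15 N, the kickstand is down, both caps are shut and the bystanders are in place. Handing in.

```bash
python3 -c "
from station import ctrl
print(ctrl.hand_in())"
```

```text
the job is handed in; nothing more can be done
None
```

I've handed the job in: both caps are shut, the kickstand is down and the frame is held upright by its top rail at 15 N, within about 0.01 rad of vertical. The bystanders look undisturbed, and it took about 14 s of the 64 s; no verdict came back from the hand-in.

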